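Roll a bearing sleeve up the loading ramp to its stop

ROBOT

A 6-joint arm with a two-finger parallel gripper is mounted at the origin on a cart in front of the work surface, level with it; the furniture and walls round the work are solid. World frame = base frame: x ahead of the robot, y to its left, z up, the work surface at z = 0. Lengths are in m, angles in rad, forces in N, time in s.
With the tool pointing down it reaches from about 0.3 to 0.85 m from the base axis. Payload 5.4 kg.
Tool frame: the origin (TCP) lies at the very end of the fingers, on their centre line; the grasp point (between the pads) lies 19 mm behind it; z points along the fingers, y is the line along which they close (so a half turn about z gives the same grasp; the last joint's range is limited). The gripper opens to 85 mm and grips with 20 to 120 N. Pads are 22 mm wide; open, the fingers measure 114 mm over their backs; the gripper's body (76 mm by 85 mm) begins 54 mm behind the grasp point. The pads swing forward as they close: fully open they stand 13 mm farther back than shut.
Start: joints at [1.072, 0.158, 1.597, -0, 1.386, -0.21], TCP at [0.164, 0.551, 0.231] pointing down, gripper open.
Joint ranges: [-2.91, 2.91], [-0.94, 2.29], [0.18, 2.7], [-1.29, 4.43], [0.17, 2.64], [-3, 3]. Speed limits (rad/s): [2.57, 2.57, 3.14, 3.14, 3.14, 3.14].

INTERFACE

Orientations are given as a rotation vector (axis times angle).
In Python, from bench import observe, get_image, sign_off, outline_of, place_of gives the robot as it stands.
- The arm moves only by the shell command python3 -m crank 'ROWS' [FORCE]. ROWS is JSON, a list of rows, each a list of 3 entries, a list of its own where there are three numbers: the shift along the tool's x, y, z in mm, then the turn, a rotation vector about the tool's x, y, z in rad, then the gripper's target within -1 to 1 (fully open at 1, half-way at 0, shut at -1). In form: [[[dx, dy, dz], [ax, ay, az], gripper], ...]. A call has 1 to 20 rows; each row is the pose to reach, as a shift and turn from the pose commanded when the call began, along the tool's axes at that moment; what a row does not reach only later rows make up. A row lasts 1/12 s, in which the tool goes at most 41.7 mm and 7.16 degrees, less where a joint would pass 70% of its speed; a pose out of reach is approached as far as the arm can. A call with a gripper value outside its range is refused whole. The fingers move at their own pace and stop on an object; FORCE is the grip in N (left out, the last holds). Time passes only in rows, so rows that repeat a pose let the fingers close. It gives the time, the measured TCP pose, the force, the opening and the grip force at its end, in the units of the state.
- observe(): the state, without advancing time (a new reading comes with each control period).
- get_image(name): name is "scene" or "top" or "wrist"; returns a dict with "img" (480x640x3 uint8, blue, green, red), "z_map" (480x640 float32, m along the optical axis (not along the pixel's ray), 0 where there is no reading), "fx", "fy", "cx", "cy" (pixels), "R" (3x3) and "t" (3): a world point X has camera coordinates R X + t; the wrist camera has in their place "T_tool_cam" (4x4, takes a point from camera to tool coordinates, whose origin is the TCP and whose axes are the flange's). Camera axes: x right, y down, z forward; pixel columns grow to the right and rows downward; lengths in m; the calibration is good to about 2 mm. A picture is of the moment at which its call begins: read the wrist's pose just before it.
- sign_off(): hands the job in; it is judged then, once.
Trained networks look in the newest picture that a camera, given by its name, has taken for a name from the list of things; names that differ only in an ending like _2 or _b are one class to them, and where a whole thing is asked for, a point or a joint stands for the part that bears it (a point fixed in the world has none). Each returns a list of dicts, best first, with "p" (0 to 1); they miss things now and then, are a little off and sometimes report something else, mostly with a low value. They report only what shows in the picture. A call takes as long as a camera call.
- outline_of(camera, target): "pixels" (480x640 bool, what is visible of it) and "box" ([left, top, right, bottom] in pixels, round what is visible of it).
- place_of(camera, target): "centre" ([row, column] in pixels: a listed point, or the origin of a listed thing).
The state is a dict: "clock": time; "joint_positions": joint angles; "qvel": joint speeds; "joint_efforts": joint torques, N m; "ee_pos": TCP position; "eef_rot": TCP orientation; "ft_force": force on the tool from outside, world axes, zero at the start; "wrist_torque": the same for the moment, N m; "opening": finger opening in m; "finger_force": force on a finger pad.
Only numpy, scipy, OpenCV 4.12 (cv2) and the standard library are available. Lean on these libraries where they do the work, as an engineer would, in place of code of your own. Each camera call takes 0.05 s, during which the arm holds its last target. There are 200 camera calls.

TASK

Using only the fingertips, push the steel bearing sleeve that lies at the foot of the small loading ramp slowly up the ramp, over the crest and into its seat, so that it rests against the upright stop plate at the top; then take the fingers away. Stay behind it all the way so that it never rolls back by itself, and do not lift it off the ramp or carry it. Leave the rivet tin, the V block and the hex nut beside the ramp where they are.

Things in the scene. Friction and masses are not known exactly. Their poses are not given: they have to be found in the camera images.
- ramp: Grey loading ramp with a dark steel bed, screwed to the bench, 224 x 122 mm. Origin: under its centre on the bench top; +x uphill, +y across, z up. The bed climbs from the kerb (face at x = -0.100, 16 mm tall, 8 mm thick) to the crest (x = 0.048, bed 39 mm up), then falls 8 degrees to the upright stop plate (face at x = 0.087, 86 mm tall). Guide rails 86 mm apart stand 10 mm above the bed.
- ramp_bed (a point): Point on the bed, on its middle line, at the face of the kerb, 10 mm above the bench. x points up the slope (11 degrees), y across, z square out of the bed. The sleeve's middle is at x = 0.017 at the start, z = 0.025 while it rolls up, and x = 0.15 on the crest.
- seat (a point): Where the sleeve's middle is when home against the stop: 0.062 uphill of the ramp's origin, 62 mm above the bench. Past the crest the sleeve rolls here by itself and stays; short of the crest it rolls back down when let go.
- sleeve: Plain smooth steel bearing sleeve, a cylinder 50 mm in diameter, 80 mm long, 0.3 to 0.6 kg, with a bore. Lies across the foot of the ramp, on the bed against the kerb, 3 mm side play to each rail. Origin: its middle, on the axis; its own y is the axis, so x and z turn as it rolls. Left alone on the slope it soon gathers speed: more than 0.3 m/s counts as rolled away.
- rivet_tin: Low round tin of brass rivets, 61 mm across, 37 mm tall, standing on the bench to the +y side of the ramp. Origin: centre of its underside. To be left alone.
- v_block: Hardened steel V block, 60 x 50 mm, 34 mm tall, V upward, standing on the bench to the -y side of the ramp. Origin: centre of its underside. To be left alone.
- hex_nut: Steel hex nut, 24 x 28 mm, 12 mm tall, lying on the bench to the +y side of the ramp. Origin: centre of its underside. To be left alone.

How it is judged:
By the outcome, as a careful person would: the job done as asked, in the order asked, and still so for the second after the job is handed in, with the robot touching nothing.
It also fails if it takes over 38 s, if anything falls off the work surface, if the arm or the gripper's body presses on something with over 40 N, if the wrist force passes 120 N, or if a joint passes its speed limit or range.

## Working session

There is one attempt and no reset: what is moved stays moved. The work goes in short steps, Python scripts to look and compute and a shell command to move; the robot and the scene stay as the last step left them, time stands still between calls to the robot, and variables do not carry over. Pictures are saved under pics/ and viewed, at most 10 in all, crops included, and the job is handed in when it is done.

```bash
mkdir -p pics
cat > h.py <<'E'
import numpy as np,cv2
from bench import *
from scipy.spatial.transform import Rotation as Rn
def pt(c,r,col,z=None):
    d=c['z_map'][int(round(r)),int(round(col))] if z is None else z
    p=np.array([(col-c['cx'])/c['fx']*d,(r-c['cy'])/c['fy']*d,d])
    return c['R'].T@(p-c['t'])
def onplane(c,r,col,h):
    a=c['R'].T@(-c['t']); v=c['R'].T@np.array([(col-c['cx'])/c['fx'],(r-c['cy'])/c['fy'],1])
    return a+v*(h-a[2])/v[2]
E
python3 - <<'E'
from h import *
s=observe();print({k:np.round(v,3) for k,v in s.items()})
for n in ['top','scene']:
    c=get_image(n);cv2.imwrite(f'pics/{n}0.png',c['img'])
    for t,h in [('sleeve',.036),('ramp',0),('ramp_bed',.01),('seat',.062),('rivet_tin',0),('v_block',0),('hex_nut',0)]:
        for d in place_of(n,t)[:2]:
            print(n,t,round(d['p'],2),np.round(d['centre']),np.round(onplane(c,*d['centre'],h),4))
E
```

```text
{'clock': np.float64(0.0), 'joint_positions': array([ 1.072,  0.159,  1.598,  0.   ,  1.386, -0.21 ]), 'qvel': array([ 0.   , -0.001,  0.   , -0.001,  0.001,  0.   ]), 'joint_efforts': array([ 2.0000e-03, -3.9599e+01, -3.3144e+01,  0.0000e+00,  8.0000e-03,
        0.0000e+00]), 'ee_pos': array([0.163, 0.551, 0.23 ]), 'eef_rot': array([-4.520e-01, -3.108e+00,  3.000e-03]), 'ft_force': array([0.101, 0.221, 0.018]), 'wrist_torque': array([ 0.019,  0.012, -0.012]), 'finger_force': np.float64(0.0), 'opening': np.float64(0.085)}
top sleeve 0.78 [289. 331.] [ 0.4539 -0.159   0.036 ]
top ramp 0.9 [249. 311.] [ 0.5398 -0.1254  0.    ]
top ramp_bed 0.83 [294. 332.] [ 0.4459 -0.1608  0.01  ]
top seat 0.59 [214. 300.] [ 0.5973 -0.1087  0.062 ]
top rivet_tin 0.78 [305. 268.] [ 0.433  -0.0343  0.    ]
top hex_nut 0.48 [261. 262.] [ 0.5213 -0.0264  0.    ]
scene sleeve 0.72 [296. 290.] [ 0.4553 -0.1567  0.036 ]
scene ramp 0.87 [281. 299.] [ 0.5305 -0.1327  0.    ]
scene ramp_bed 0.68 [321. 290.] [ 0.438  -0.1652  0.01  ]
scene seat 0.58 [221. 304.] [ 0.5957 -0.1085  0.062 ]
scene rivet_tin 0.8 [297. 208.] [ 0.4429 -0.0313  0.    ]
scene v_block 0.73 [266. 388.] [ 0.6233 -0.2384  0.    ]
scene hex_nut 0.56 [265. 241.] [ 0.5298 -0.0334  0.    ]
```

View pics/top0.png

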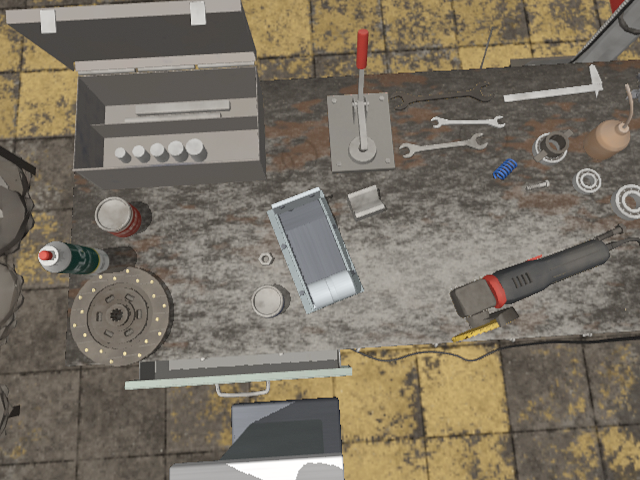

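View pics/scene0.png

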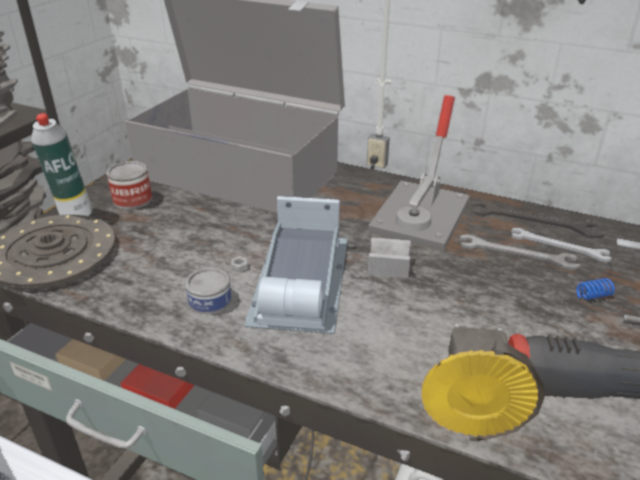

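Run:
```python
from h import *
c=get_image('top')
for t in ['ramp','sleeve']:
    d=outline_of('top',t)[0];m=d['pixels'];print(t,d['p'],d['box'])
    r,k=np.nonzero(m);P=np.array([pt(c,a,b) for a,b in zip(r,k) if c['z_map'][a,b]>0])
    print(np.round(np.percentile(P,[1,50,99],axis=0),3))
    if t=='sleeve':
        Q=P[P[:,2]>.045];w,v=np.linalg.eigh(np.cov(Q[:,:2].T));print('mid',Q.mean(0),'axis',v[:,1],len(Q))
        u=v[:,1];e=(Q[:,:2]-Q[:,:2].mean(0))@u;print(e.min(),e.max())
    else:
        rect=cv2.minAreaRect(P[(P[:,2]>-.0)][:,:2].astype(np.float32));print(rect)
        Q=P[P[:,2]>.077];w,v=np.linalg.eigh(np.cov(Q[:,:2].T));print('stop',Q.mean(0),v[:,1],len(Q))
# bed region normal fit
```

```text
ramp 0.95 [268.2, 185.5, 363.6, 315.2]
[[ 0.425 -0.212  0.002]
 [ 0.55  -0.121  0.031]
 [ 0.64  -0.05   0.088]]
((0.5430103540420532, -0.1287781000137329), (0.235275536775589, 0.1249830573797226), 18.255897521972656)
stop [ 0.62236887 -0.10234075  0.08548065] [-0.31430084  0.94932343] 286
sleeve 0.66 [306.4, 269.8, 354.8, 304.7]
[[ 0.423 -0.199  0.023]
 [ 0.452 -0.159  0.06 ]
 [ 0.484 -0.118  0.066]]
mid [ 0.45279704 -0.15859985  0.05904568] axis [-0.31195154  0.95009801] 1087
-0.04004071757672203 0.03986152243532491
```

The ramp runs from the sleeve at about (331, 289) in the top view to the stop near (298, 195). That is roughly 18° yaw, uphill away from the robot. The tin and nut are to its left, and the V block is to the upper right. The depth fit agrees with the given sizes: sleeve length 80 mm, top about 63 mm up, stop 86 mm.

```bash
cat >> h.py <<'E'
a=np.radians(18.2);U=np.array([np.cos(a),np.sin(a),0]);V=np.array([-U[1],U[0],0])
S0=np.array([.4535,-.1587,.038])
def rel(target):
    s=observe();R=Rn.from_rotvec(s['eef_rot']).as_matrix();p=np.array(s['ee_pos'])
    Rt=np.column_stack([-U,V,[0,0,-1]])
    if np.linalg.det(Rt)<0: Rt[:,1]*=-1
    print('t',s['clock'],'p',np.round(p,4),'along/lat/z to S0',np.round([(p-S0)@U,(p-S0)@V,p[2]],4),'open',s['opening'],'F',np.round(s['ft_force'],1),'q',np.round(s['joint_positions'],2))
    print('shift mm',np.round(R.T@(np.array(target)-p)*1000,1),'turn',np.round(Rn.from_matrix(R.T@Rt).as_rotvec(),4))
E
python3 - <<'E'
from h import *
rel(S0-.07*U+[0,0,.072])
print(np.round(get_image('wrist')['T_tool_cam'],3))
E
```

```text
t 0.95 p [0.1638 0.5512 0.2313] along/lat/z to S0 [-0.0535  0.7648  0.2313] open 0.08527140011042422 F [-0.6 -0.6  0.2] q [ 1.07  0.16  1.6  -0.    1.39 -0.21]
shift mm [-422.4 -637.8  121.3] turn [-0.     -0.     -0.6064]
[[ 0.    -0.964 -0.265  0.069]
 [ 1.     0.    -0.     0.001]
 [ 0.    -0.265  0.964 -0.142]
 [ 0.     0.     0.     1.   ]]
```

```bash
python3 -m crank '[[[-211,-319,20],[0,0,-0.3],0],[[-211,-319,20],[0,0,-0.3],0],[[-211,-319,20],[0,0,-0.3],0],[[-211,-319,20],[0,0,-0.3],0],[[-211,-319,20],[0,0,-0.3],0],[[-211,-319,20],[0,0,-0.3],0],[[-211,-319,20],[0,0,-0.3],0],[[-211,-319,20],[0,0,-0.3],0],[[-422,-638,90],[0,0,-0.606],0],[[-422,-638,90],[0,0,-0.606],0],[[-422,-638,90],[0,0,-0.606],0],[[-422,-638,90],[0,0,-0.606],0],[[-422,-638,90],[0,0,-0.606],0],[[-422,-638,90],[0,0,-0.606],0],[[-422,-638,90],[0,0,-0.606],0],[[-422,-638,90],[0,0,-0.606],0],[[-422,-638,90],[0,0,-0.606],0],[[-422,-638,90],[0,0,-0.606],0],[[-422,-638,90],[0,0,-0.606],0],[[-422,-638,90],[0,0,-0.606],0]]'
python3 - <<'E'
from h import *
rel(S0-.055*U+[0,0,-.016])
s=observe()
c=get_image('wrist');cv2.imwrite('pics/w1.png',c['img'])
R=Rn.from_rotvec(s['eef_rot']).as_matrix();T=c['T_tool_cam']
M=np.eye(4);M[:3,:3]=R;M[:3,3]=s['ee_pos'];W=M@T
c['R']=W[:3,:3].T;c['t']=-c['R']@W[:3,3]
o=outline_of('wrist','sleeve')
if o:
    r,k=np.nonzero(o[0]['pixels']);P=np.array([pt(c,a,b) for a,b in zip(r,k) if c['z_map'][a,b]>0])
    print(o[0]['p'],o[0]['box']);L=(P-S0)@np.column_stack([U,V,[0,0,1]])
    Q=L[np.abs(P[:,2]-.05)<.03]
    print(np.round(np.percentile(Q,[.5,5,50,95,99.5],axis=0),4))
    t=Q[Q[:,2]>np.percentile(Q[:,2],99)-.002];print('ridge',t.mean(0),np.polyfit(t[:,1],t[:,0],1))
E
```

```text
clock: 2.67
ee_pos: [0.3872, -0.1852, 0.1409]
eef_rot: [-0.491, 3.103, -0.003]
ft_force: [0.6, 1.1, -1.2]
opening: 0.0428
finger_force: 0.0
t 2.6667 p [ 0.3872 -0.1852  0.1409] along/lat/z to S0 [-0.0713 -0.0044  0.1409] open 0.0427612662889219 F [ 0.6  1.1 -1.2] q [-0.73 -0.14  2.08 -0.    1.2  -2.61]
shift mm [-16.3   4.7 118.9] turn [-0.0018 -0.     -0.004 ]
0.66 [259.6, 308.0, 376.1, 382.4]
[[-0.0261 -0.0362 -0.0095]
 [-0.0254 -0.0328 -0.0005]
 [-0.0121 -0.0013  0.0198]
 [ 0.012   0.0308  0.0239]
 [ 0.0176  0.036   0.0246]]
ridge [-0.00161579 -0.00082034  0.02336196] [ 0.00312242 -0.00161323]
```

View pics/w1.png

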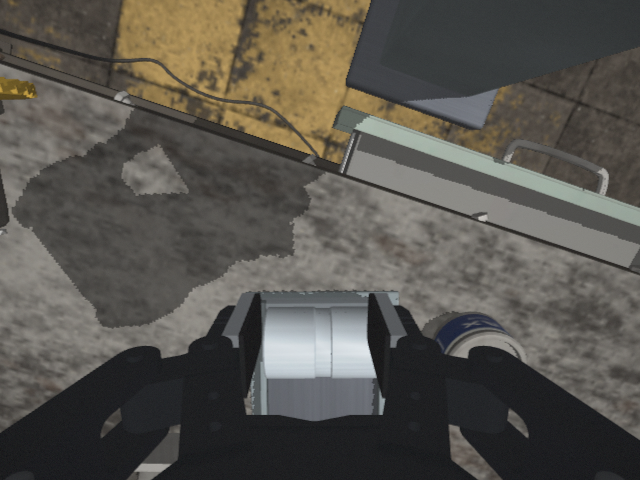

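The wrist view shows the sleeve (columns 260–376, rows 308–380) centred between the fingers, with its ridge within 2 mm of my estimate. Next I lower behind it.

```bash
python3 -m crank '[[[0,4,35],[0,0,-0.004],0],[[0,4,70],[0,0,-0.004],0],[[0,4,100],[0,0,-0.004],0],[[0,4,118],[0,0,-0.004],0],[[-6,4,118],[0,0,-0.004],0],[[-12,4,118],[0,0,-0.004],0],[[-18,4,118],[0,0,-0.004],0],[[-22,4,118],[0,0,-0.004],0],[[-26,4,118],[0,0,-0.004],0],[[-28,4,118],[0,0,-0.004],0],[[-28,4,118],[0,0,-0.004],0]]'
python3 - <<'E'
from h import *
rel(S0-.036*U+[0,0,-.016])
c=get_image('scene');cv2.imwrite('pics/s1.png',c['img'][180:380,180:450].repeat(2,0).repeat(2,1))
E
```

```text
clock: 3.68
ee_pos: [0.4129, -0.1683, 0.0241]
eef_rot: [-0.503, 3.1, -0.002]
ft_force: [0.3, 0.1, 0.2]
opening: 0.0432
finger_force: 0.0
t 3.6833 p [ 0.4129 -0.1683  0.0241] along/lat/z to S0 [-0.0416  0.0036  0.0241] open 0.043171517137589106 F [0.3 0.1 0.2] q [-0.66  0.11  2.1   0.    0.92 -2.55]
shift mm [-5.5 -3.6  2.1] turn [-0.0013  0.001   0.0042]
```

View pics/s1.png

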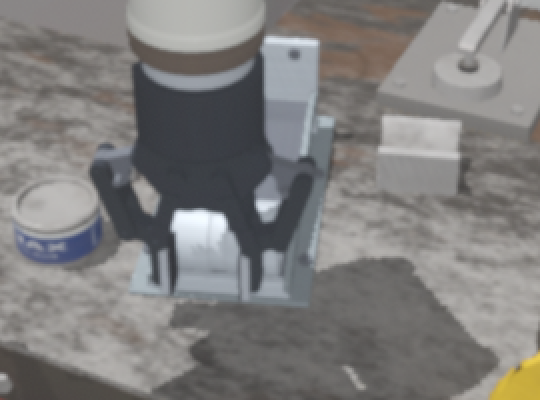

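```bash
python3 -m crank '[[[0,-3,1],[0,0,0.004],0],[[0,-4,1],[0,0,0.004],0],[[-2,-4,1],[0,0,0.004],0],[[-4,-4,1],[0,0,0.004],0],[[-6,-4,1],[0,0,0.004],0],[[-8,-4,0],[0,0,0.004],0],[[-10,-4,0],[0,0,0.004],0],[[-12,-4,-0.5],[0,0,0.004],0],[[-14,-4,-1],[0,0,0.004],0],[[-16,-4,-1.5],[0,0,0.004],0],[[-18,-4,-2],[0,0,0.004],0],[[-20,-4,-2],[0,0,0.004],0],[[-22,-4,-2.5],[0,0,0.004],0],[[-24,-4,-3],[0,0,0.004],0],[[-26,-4,-3],[0,0,0.004],0],[[-28,-4,-3.5],[0,0,0.004],0],[[-30,-4,-4],[0,0,0.004],0],[[-30,-4,-4],[0,0,0.004],0]]'
cat > look.py <<'E'
from h import *
import sys
rel(S0)
s=observe();c=get_image('wrist')
cv2.imwrite(f'pics/{sys.argv[1]}.png',c['img'])
M=np.eye(4);M[:3,:3]=Rn.from_rotvec(s['eef_rot']).as_matrix();M[:3,3]=s['ee_pos'];W=M@c['T_tool_cam']
c['R']=W[:3,:3].T;c['t']=-c['R']@W[:3,3]
o=outline_of('wrist','sleeve')
if o:
    r,k=np.nonzero(o[0]['pixels']);P=np.array([pt(c,a,b) for a,b in zip(r,k) if c['z_map'][a,b]>0])
    L=(P-S0)@np.column_stack([U,V,[0,0,1]])
    print(o[0]['p'],o[0]['box']);print(np.round(np.percentile(L,[1,50,99],axis=0),4))
d=get_image('top');o=outline_of('top','sleeve')
if o:
    r,k=np.nonzero(o[0]['pixels']);P=np.array([pt(d,a,b) for a,b in zip(r,k) if d['z_map'][a,b]>0])
    L=(P-S0)@np.column_stack([U,V,[0,0,1]])
    print('top',o[0]['p'],np.round(np.percentile(L,[1,50,99],axis=0),4))
E
python3 look.py w2
```

```text
clock: 5.23
ee_pos: [0.4424, -0.1623, 0.0275]
eef_rot: [-0.496, 3.101, -0.0]
ft_force: [-1.4, -0.1, 0.5]
opening: 0.0427
finger_force: 0.8
t 5.2333 p [ 0.4424 -0.1623  0.0275] along/lat/z to S0 [-0.0116  0.      0.0275] open 0.04272321657455975 F [-1.4 -0.1  0.5] q [-0.61  0.17  2.03  0.    0.94 -2.5 ]
shift mm [-11.7  -0.  -10.5] turn [-0.0004  0.0012 -0.0005]
0.62 [244.0, 349.3, 388.2, 423.3]
[[-0.0019 -0.0195 -0.0053]
 [ 0.002   0.0027  0.0157]
 [ 0.0095  0.0245  0.0237]]
```

View pics/w2.png

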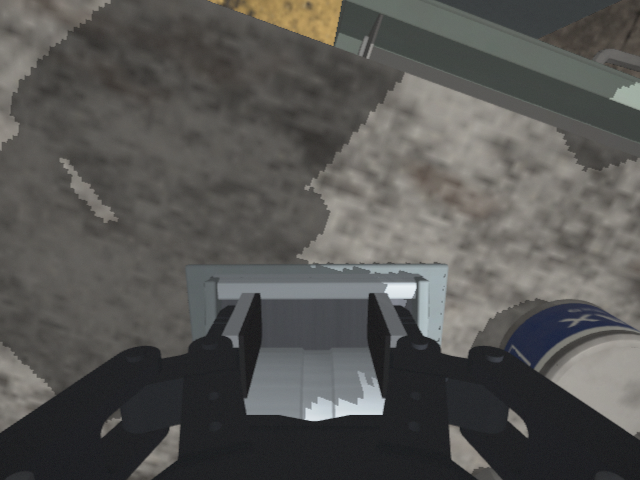

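The fingers are 10 mm behind the TCP-to-sleeve contact line and the sleeve has moved about 22 mm uphill, square and centred. The pad ends (columns 245 and 385, row 390) are resting against it. I continue pushing.

```bash
python3 -m crank '[[[-2,0,-0.5],[0,0,0],0],[[-4,0,-1],[0,0,0],0],[[-7,0,-1.5],[0,0,0],0],[[-10,0,-2],[0,0,0],0],[[-13,0,-2.5],[0,0,0],0],[[-16,0,-3],[0,0,0],0],[[-19,0,-3.5],[0,0,0],0],[[-22,0,-4],[0,0,0],0],[[-25,0,-5],[0,0,0],0],[[-28,0,-5.5],[0,0,0],0],[[-31,0,-6],[0,0,0],0],[[-34,0,-6.5],[0,0,0],0],[[-37,0,-7],[0,0,0],0],[[-40,0,-8],[0,0,0],0],[[-43,0,-8.5],[0,0,0],0],[[-46,0,-9],[0,0,0],0],[[-49,0,-9.5],[0,0,0],0],[[-51,0,-10],[0,0,0],0],[[-52,0,-10],[0,0,0],0],[[-52,0,-10],[0,0,0],0]]'
python3 look.py w3
```

```text
clock: 7.1
ee_pos: [0.4916, -0.1461, 0.0374]
eef_rot: [-0.496, 3.101, -0.0]
ft_force: [-1.1, -0.7, 0.3]
opening: 0.0431
finger_force: 0.9
t 7.1 p [ 0.4916 -0.1461  0.0374] along/lat/z to S0 [0.0401 0.0001 0.0374] open 0.043055189680590265 F [-1.1 -0.7  0.3] q [-0.53  0.25  1.92  0.    0.98 -2.41]
shift mm [40.1 -0.1 -0.7] turn [-0.0003  0.0007 -0.0004]
0.97 [245.5, 349.0, 384.6, 423.0]
[[ 0.0499 -0.0193  0.0048]
 [ 0.0537  0.0024  0.0257]
 [ 0.0611  0.0245  0.0338]]
```

```bash
python3 -m crank '[[[-2,0,-0.5],[0,0,0],0],[[-4,0,-1],[0,0,0],0],[[-7,0,-1.5],[0,0,0],0],[[-10,0,-2],[0,0,0],0],[[-13,0,-2.5],[0,0,0],0],[[-16,0,-3],[0,0,0],0],[[-19,0,-3.5],[0,0,0],0],[[-22,0,-4],[0,0,0],0],[[-25,0,-5],[0,0,0],0],[[-28,0,-5.5],[0,0,0],0],[[-31,0,-6],[0,0,0],0],[[-34,0,-6.5],[0,0,0],0],[[-37,0,-7],[0,0,0],0],[[-40,0,-8],[0,0,0],0],[[-42,0,-8.5],[0,0,0],0],[[-44,0,-8.5],[0,0,0],0],[[-45,0,-9],[0,0,0],0],[[-45,0,-9],[0,0,0],0]]'
python3 look.py w4
```

```text
clock: 8.8
ee_pos: [0.5342, -0.132, 0.0464]
eef_rot: [-0.496, 3.102, -0.0]
ft_force: [-2.6, -0.4, 1.5]
opening: 0.0428
finger_force: 1.3
t 8.8 p [ 0.5342 -0.132   0.0464] along/lat/z to S0 [0.085  0.0001 0.0464] open 0.04278986853094987 F [-2.6 -0.4  1.5] q [-0.46  0.32  1.81  0.    1.02 -2.35]
shift mm [85.  -0.1  8.3] turn [-0.0001  0.0004 -0.0003]
top 0.57 [[0.085  0.033  0.0018]
 [0.1274 0.0374 0.0474]
 [0.142  0.0407 0.2062]]
```

```bash
python3 -m crank '[[[-1,0,0],[0,0,0],0],[[-2,0,-0.5],[0,0,0],0],[[-3.5,0,-0.5],[0,0,0],0],[[-5,0,-1],[0,0,0],0],[[-6.5,0,-1],[0,0,0],0],[[-8,0,-1.5],[0,0,0],0],[[-9.5,0,-2],[0,0,0],0],[[-11,0,-2],[0,0,0],0],[[-12.5,0,-2],[0,0,0],0],[[-14,0,-2],[0,0,0],0],[[-15.5,0,-2],[0,0,0],0],[[-17,0,-2],[0,0,0],0],[[-18.5,0,-2],[0,0,0],0],[[-20,0,-2],[0,0,0],0],[[-21.5,0,-2],[0,0,0],0],[[-23,0,-2],[0,0,0],0],[[-24.5,0,-2],[0,0,0],0],[[-26,0,-2],[0,0,0],0],[[-26,0,-2],[0,0,0],0],[[-26,0,-2],[0,0,0],0]]'
python3 look.py w5
```

```text
clock: 10.67
ee_pos: [0.5586, -0.124, 0.0483]
eef_rot: [0.496, -3.102, 0.0]
ft_force: [-0.3, 0.1, -0.5]
opening: 0.0427
finger_force: 0.0
t 10.6667 p [ 0.5586 -0.124   0.0483] along/lat/z to S0 [1.107e-01 1.000e-04 4.830e-02] open 0.04274775380464123 F [-0.3  0.1 -0.5] q [-0.43  0.36  1.74 -0.    1.04 -2.32]
shift mm [110.7  -0.2  10.3] turn [-0.     -0.     -0.0004]
0.79 [244.1, 354.1, 386.2, 423.3]
[[ 0.1238 -0.02    0.0125]
 [ 0.127   0.0024  0.0341]
 [ 0.1337  0.0251  0.0422]]
top 0.61 [[0.1415 0.0336 0.0015]
 [0.1551 0.0372 0.048 ]
 [0.1695 0.0405 0.0526]]
```

View pics/w5.png

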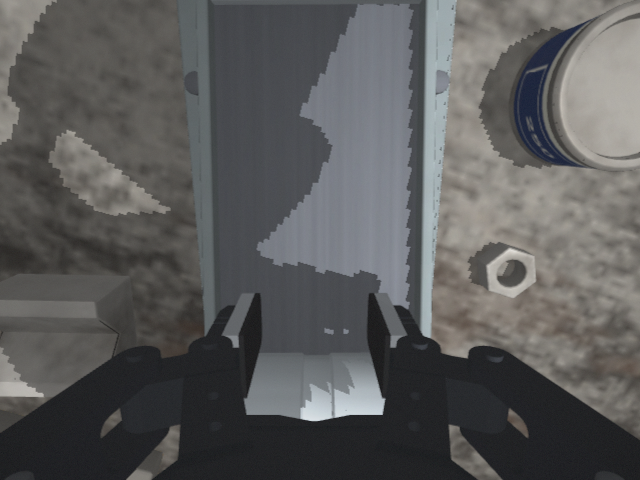

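The sleeve has left the fingers: zero contact force and a gap of about 3 mm. Its middle is about 149 mm along, and the seat is at about 150. I back off and lift clear.

```bash
python3 -m crank '[[[3,0,-1],[0,0,0],0],[[8,0,-2],[0,0,0],0],[[15,0,-3],[0,0,0],0],[[25,0,-5],[0,0,0],0],[[40,0,-10],[0,0,0],0],[[55,0,-30],[0,0,0],0],[[70,0,-60],[0,0,0],0],[[85,0,-90],[0,0,0],0],[[100,0,-120],[0,0,0],0],[[120,0,-150],[0,0,0],0],[[130,0,-160],[0,0,0],0],[[130,0,-160],[0,0,0],0],[[130,0,-160],[0,0,0],0]]'
python3 look.py w6
python3 - <<'E'
from h import *
c=get_image('scene');cv2.imwrite('pics/s6.png',c['img'])
for n in ['scene','top']:
    c=get_image(n)
    for t,h in [('sleeve',.062),('seat',.062),('rivet_tin',0),('v_block',0),('hex_nut',0)]:
        for d in place_of(n,t)[:1]: print(n,t,round(d['p'],2),np.round(onplane(c,*d['centre'],h),4))
E
```

```text
clock: 11.95
ee_pos: [0.4347, -0.1648, 0.2085]
eef_rot: [-0.494, 3.101, -0.001]
ft_force: [-0.6, -0.3, -0.7]
opening: 0.0431
finger_force: 0.0
t 11.95 p [ 0.4347 -0.1648  0.2085] along/lat/z to S0 [-0.0198  0.      0.2085] open 0.04305745936856552 F [-0.6 -0.3 -0.7] q [-0.62 -0.12  1.92  0.    1.33 -2.51]
shift mm [-19.6   0.2 170.5] turn [-0.0011  0.001  -0.0018]
0.73 [266.9, 385.4, 364.1, 422.7]
[[ 0.1236 -0.0351  0.0106]
 [ 0.1269  0.0036  0.0334]
 [ 0.136   0.0426  0.0435]]
scene sleeve 0.88 [ 0.5933 -0.1154  0.062 ]
scene rivet_tin 0.62 [ 0.4361 -0.0381  0.    ]
scene v_block 0.62 [ 0.6224 -0.2346  0.    ]
scene hex_nut 0.59 [ 0.5272 -0.0309  0.    ]
top rivet_tin 0.87 [ 0.4328 -0.0325  0.    ]
top v_block 0.62 [ 0.6188 -0.2385  0.    ]
```

View pics/s6.png

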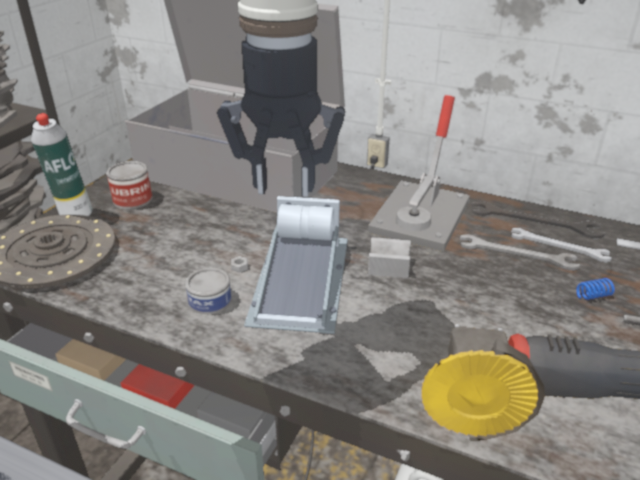

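The sleeve rests against the stop plate at about (307, 222), and the tin, nut and V block have not moved.

```bash
python3 -c "from bench import *;print(sign_off())"
```

```text
the job is handed in; nothing more can be done
None
```

The sleeve was pushed up the ramp and over the crest into its seat against the stop plate, the fingers are clear, the tin, V block and nut were not disturbed, and the job was handed in at about 12 s.

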